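# Make up the cooking tray: tin, salt shaker and small glass

### The arm

A 6-joint arm with a two-finger parallel gripper is mounted at the origin on a cart in front of the work surface, level with it; the furniture and walls round the work are solid. World frame = base frame: x ahead of the robot, y to its left, z up, the work surface at z = 0. Lengths are in mm, angles in rad, forces in N, time in s.
With the tool pointing down it reaches from about 250 to 725 mm from the base axis. Payload 4 kg.
Tool frame: the origin (TCP) lies at the very end of the fingers, on their centre line; the grasp point (between the pads) lies 19 mm behind it; z points along the fingers, y is the direction in which the jaws open and shut (so a half turn about z gives the same grasp; the last joint's range is limited). The gripper opens to 85 mm and grips with 20 to 120 N. Pads are 22 mm wide; open, the fingers measure 114 mm over their backs; the gripper's body (76 mm by 85 mm) begins 54 mm behind the grasp point. The pads swing forward as they close: fully open they stand 13 mm farther back than shut.
Start: joints at [1.204, 0.241, 0.005, 1.335, 0, 1.571], TCP at [179.313, 466.74, 231.306] pointing down, gripper open.
Joint ranges: [-2.72, 2.72], [-1.05, 1.87], [-1.09, 1.28], [-1.99, 2.15], [-1.42, 1.44], [-3.14, 3.14]. Speed limits (rad/s): [2.79, 2.79, 3.14, 3.14, 3.14, 3.14].

### API

Orientations are given as a rotation vector (axis times angle).
In Python, from bench import bot, eyes gives the robot as it stands.
- The arm moves only by the tool send_rows, never from a script. Its argument "targets" is a list of rows, each an object with "slide": the shift along the tool's x, y, z in mm, a list of three; "delta_rot": the turn, a rotation vector about the tool's x, y, z in rad, a list of three; "jaw": the gripper's target within -1 to 1 (fully open at 1, half-way at 0, shut at -1). In form: [{"slide": [dx, dy, dz], "delta_rot": [ax, ay, az], "jaw": jaw}, ...]. A call has exactly 8 rows; each row shifts and turns the commanded pose from where the row before left it, along the tool's axes as they then stand; what a row does not reach is not made up. A row lasts 1/8 s, in which the tool goes at most 62.5 mm and 10.7 degrees, less where a joint would pass 70% of its speed; a pose out of reach is approached as far as the arm can. A call with a gripper value outside its range is refused whole. The fingers move at their own pace and stop on an object; "force" is the grip in N (left out, the last holds). Time passes only in rows, so rows that do not move let the fingers close, or fill a call up. It gives the time, the measured TCP pose, the force and the opening at its end, in the units of the state.
- bot.get_obs(): the state, without advancing time (a new reading comes with each control period).
- eyes.camera(name): name is "side" or "top" or "wrist"; returns a dict with "pixels" (384x512x3 uint8, red, green, blue), "vfov" (degrees; the focal length in pixels is half the picture's height over the tangent of half this angle, whatever the lens; pixels are square), "cx", "cy" (the principal point, pixels), "R" (3x3) and "t" (3): a world point X has camera coordinates R X + t; the wrist camera has in their place "tool_from_camera" (4x4, takes a point from camera to tool coordinates, whose origin is the TCP and whose axes are the flange's). Camera axes: x right, y down, z forward; pixel columns grow to the right and rows downward; lengths in mm; the calibration is good to about 2 mm. The wrist camera is an equidistant fisheye: a pixel r from the principal point sees the ray r / f radians off the axis. A picture is of the moment at which its call begins: read the wrist's pose just before it. There is no depth.
- bot.finish_job(): hands the job in, once; it reports no verdict.
The state is a dict: "time": time; "qpos": joint angles; "dq": joint speeds; "joint_torque": joint torques, N m; "eef_pos": TCP position; "ee_rot": TCP orientation; "ft_force": force on the tool from outside, world axes, zero at the start; "moment": the same for the moment, N m; "gripper_width": finger opening in mm.
Only numpy, scipy, OpenCV 4.12 (cv2) and the standard library are available. Lean on these libraries where they do the work, as an engineer would, in place of code of your own. Each camera call takes 0.05 s, during which the arm holds its last target.

### The job

Make up the wooden tray for cooking the sauce: stand the food tin inside the large round collar, the salt shaker inside the square frame and the small shot glass inside the small round collar, each upright, flat on the tray floor, and let go of them. The spice jar and the big tumbler look similar but do not belong on the tray: leave them standing where they are, and do not tip anything over.

Things in the scene. Friction and masses are not known exactly. Their poses are not given: they have to be found in the camera images.
- food_tin_mid (a point): Food tin, a plain round can with a white and green printed label and a bare metal lid, 58 mm across, 72 mm tall, the widest of the three things for the tray. Loose, stands upright. The point is on its axis half-way up, 36 mm above its foot; z runs up its axis. About 0.18 kg.
- salt_shaker_mid (a point): Salt shaker: clear glass body with a dull grey metal domed cap, 44 mm across, 90 mm tall, round. Loose, stands upright. The point is on its axis half-way up, 45 mm above its foot. About 0.1 kg.
- shot_glass_mid (a point): Small clear, empty shot glass, round, slightly tapered: 49 mm across at the open rim, 38 mm at the foot, 62 mm tall. Loose, stands upright, mouth up. The point is on its axis half-way up, 31 mm above its foot. About 0.07 kg.
- spice_jar_mid (a point): Spice jar with a printed label and a green screw cap, 46 mm across, 106 mm tall: a look-alike of the salt shaker that does not belong on the tray. Loose, stands upright; to be left. The point is half-way up, 53 mm above its foot.
- tumbler_mid (a point): Large clear, empty drinking tumbler, 81 mm across at the rim, 101 mm tall: a look-alike of the shot glass that does not belong on the tray. Loose, stands upright; to be left. The point is half-way up, 50 mm above its foot.
- tray: Light wood tray, fixed, 102 mm (x) by 260 mm (y), floor 8 mm thick, rim 13 mm high. Origin: centre of its underside. Three low dark holders stand along its y, 85 mm apart, the middle one at its centre, in any order. A wall cabinet (underside 0.47 m up) hangs with its front about 0.1 m behind the tray's long middle line, its knobs (0.56 m up) 45 mm nearer: carry things low and near the front.
- large_collar: Large round collar of dark wood on the tray floor, inside diameter 78 mm, outside 88 mm, 9 mm high, fixed; the tray floor is its bottom. Place of the food tin. Origin at its centre on the tray floor, z up.
- square_frame: Square frame of dark wood on the tray floor, 64 mm inside, 74 mm outside, 9 mm high, fixed; the tray floor is its bottom. Place of the salt shaker. Origin at its centre on the tray floor, z up.
- small_collar: Small round collar of dark wood on the tray floor, inside diameter 56 mm, outside 66 mm, 9 mm high, fixed; the tray floor is its bottom. Place of the shot glass. Origin at its centre on the tray floor, z up.
Not all that is in view belongs to the job. Leave any pink look-alike of the part that bears food_tin_mid alone.

How it is judged:
By the outcome, as a careful person would: the job done as asked, in the order asked, and still so for the second after the job is handed in, with the robot touching nothing.
It also fails if it takes over 90 s, if anything falls off the work surface, if the arm or the gripper's body presses on something with over 40 N, if the wrist force passes 120 N, or if a joint passes its speed limit or range.

## Working session

There is one attempt and no reset: what is moved stays moved. The work goes in short steps, Python scripts to look and compute and a tool call to move; the robot and the scene stay as the last step left them, time stands still between calls to the robot, and variables do not carry over. Pictures are saved under pics/ and viewed, and the job is handed in when it is done.

Besides the shell and the picture viewer there is one more tool, called after ">>>" as a command line: name --argument value ..., lists and objects as JSON in quotes. send_rows: Moves the arm, as the interface text tells. Its arguments: {"type":"object","properties":{"targets":{"type":"array","items":{"type":"object","properties":{"slide":{"type":"array","items":{"type":"number"}},"delta_rot":{"type":"array","items":{"type":"number"}},"jaw":{"type":"number"}}}},"force":{"type":"number"}},"required":["targets"]}

```bash
mkdir -p pics; ls
python3 - <<'E'
from bench import bot, eyes
import cv2, numpy as np, pickle
o=bot.get_obs(); print(o)
for n in ["side","top","wrist"]:
    c=eyes.camera(n); cv2.imwrite(f"pics/{n}0.png",c["pixels"][:,:,::-1]); pickle.dump(c,open(f"{n}0.pkl","wb"))
    print(n,{k:v for k,v in c.items() if k!="pixels"})
E
```

```text
pics
{'time': 0.0, 'qpos': array([1.20401775e+00, 2.41389619e-01, 3.67844812e-03, 1.33522041e+00,
       3.16312854e-05, 1.57081382e+00]), 'dq': array([ 4.63933008e-04, -7.65488067e-06, -4.65649926e-04,  1.33555110e-03,
        2.08093746e-03, -1.42480924e-03]), 'joint_torque': array([ 1.01114816e-03, -3.72319472e+01,  2.52408385e+01,  1.68521918e-02,
        2.47028520e-04,  9.39788663e-06]), 'eef_pos': array([179.05839629, 466.12837334, 230.40718077]), 'ee_rot': array([-0.57286054, -3.08849197,  0.00328831]), 'ft_force': array([ 0.54353357, -0.6171478 ,  0.44663734]), 'moment': array([0.04423774, 0.02182811, 0.01870245]), 'gripper_width': 85.38507984450989}
side {'vfov': 45.11508081906543, 'cx': 256.8396552617482, 'cy': 188.27092923319373, 'R': array([[-0.96035326, -0.27800132,  0.02090183],
       [-0.19301722,  0.60892954, -0.76938233],
       [ 0.20116156, -0.74291324, -0.63844651]]), 't': array([ 527.85479995,   70.31768742, 1313.35487742])}
top {'vfov': 43.51514395760531, 'cx': 250.10303628023846, 'cy': 189.46811981436966, 'R': array([[ 0.00678468, -0.99980115, -0.01875168],
       [-0.99351939, -0.00461201, -0.11356916],
       [ 0.1134601 ,  0.01940069, -0.99335312]]), 't': array([ 150.31018482,  527.84759902, 1339.68951902])}
wrist {'vfov': 65.70646984690485, 'cx': 259.58738215547226, 'cy': 188.89806063537125, 'tool_from_camera': array([[-1.68896591e-03, -9.54591724e-01, -2.97912384e-01,
         7.68294746e+01],
       [ 9.99997361e-01, -1.14822448e-03, -1.99010145e-03,
        -4.25257864e-01],
       [ 1.55766408e-03, -2.97914959e-01,  9.54591143e-01,
        -1.42889171e+02],
       [ 0.00000000e+00,  0.00000000e+00,  0.00000000e+00,
         1.00000000e+00]])}
```

View pics/side0.png

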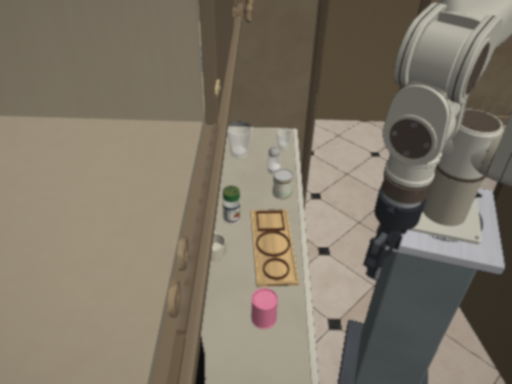

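View pics/top0.png

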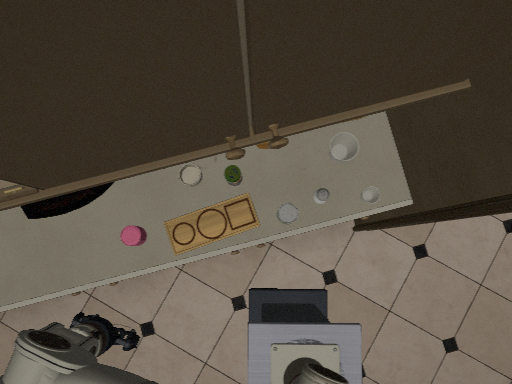

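View pics/wrist0.png

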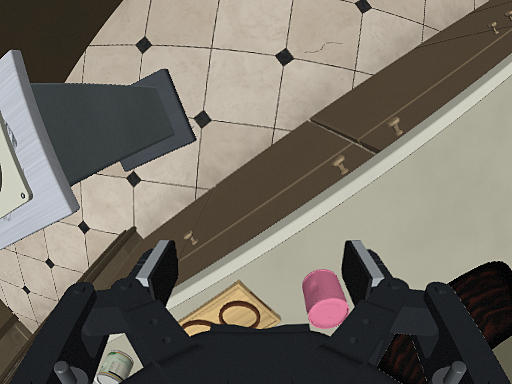

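The tin is near (283,183) in the side view and (288,213) in the top view. The shaker is at (274,158) side and (322,196) top, and the shot glass is at (285,137) side and (370,194) top. I'll enlarge these to confirm.

Run:
```python
import cv2
a=cv2.imread("pics/top0.png")[120:260,110:410]; cv2.imwrite("pics/top0c.png",cv2.resize(a,(800,373),interpolation=cv2.INTER_CUBIC))
a=cv2.imread("pics/side0.png")[115:290,200:320]; cv2.imwrite("pics/side0c.png",cv2.resize(a,(411,600),interpolation=cv2.INTER_CUBIC))
```

```text
(no output)
```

View pics/top0c.png

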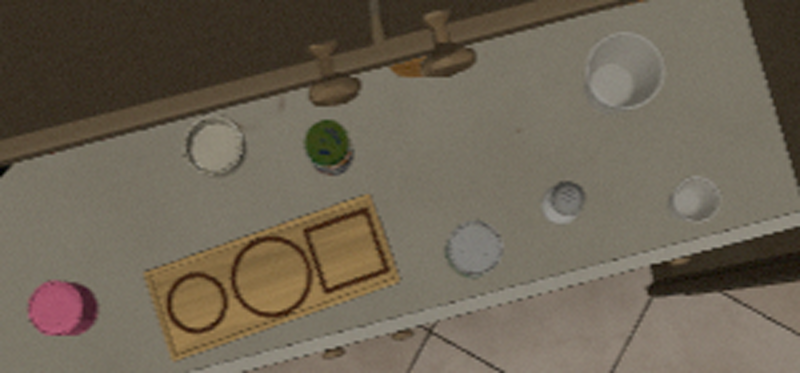

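View pics/side0c.png

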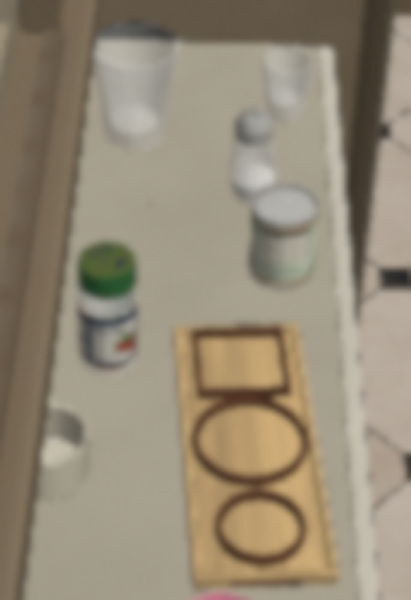

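```bash
cat > h.py <<'E'
import numpy as np, cv2, pickle
from scipy.spatial.transform import Rotation as Ro
def ray(c,u,v,z):
    u=np.asarray(u,float);v=np.asarray(v,float)
    f=192/np.tan(np.radians(c["vfov"]/2))
    d=np.stack([(u-c["cx"])/f,(v-c["cy"])/f,np.ones_like(u)],-1)@c["R"]
    C=-c["R"].T@c["t"]
    return C+d*((z-C[2])/d[...,2])[...,None]
def proj(c,X):
    f=192/np.tan(np.radians(c["vfov"]/2)); p=np.asarray(X,float)@c["R"].T+c["t"]
    return np.stack([f*p[...,0]/p[...,2]+c["cx"],f*p[...,1]/p[...,2]+c["cy"]],-1)
def wray(c,o,u,v,z):
    f=192/np.tan(np.radians(c["vfov"]/2))
    a=np.array([u-c["cx"],v-c["cy"]],float);r=np.hypot(*a);th=r/f
    d=np.array([*(a/max(r,1e-9)*np.sin(th)),np.cos(th)])
    T=c["tool_from_camera"];R=Ro.from_rotvec(o["ee_rot"]).as_matrix()
    C=R@T[:3,3]+o["eef_pos"];d=R@(T[:3,:3]@d)
    return C+d*(z-C[2])/d[2]
def wproj(c,o,X):
    f=192/np.tan(np.radians(c["vfov"]/2))
    T=c["tool_from_camera"];R=Ro.from_rotvec(o["ee_rot"]).as_matrix()
    p=(T[:3,:3].T@(R.T@(np.asarray(X)-o["eef_pos"])-T[:3,3]))
    th=np.arctan2(np.hypot(p[0],p[1]),p[2]);k=f*th/np.hypot(p[0],p[1])
    return np.array([p[0]*k+c["cx"],p[1]*k+c["cy"]])
E
python3 - <<'E'
from h import *
t=pickle.load(open("top0.pkl","rb"));s=pickle.load(open("side0.pkl","rb"))
tc=lambda x,y:(110+(x+.5)*.375-.5,120+(y+.5)*.375-.5)
sc=lambda x,y:(200+(x+.5)*120/411-.5,115+(y+.5)*175/600-.5)
for n,p,q,z in [("tin lid",(474,248),(285,208),72),("shaker cap",(567,198),(254,125),82),("shot rim",(695,199),(286,50),62),("spice cap",(328,142),(107,258),106),("tumbler rim",(624,71),(135,38),101),
 ("small",(197,301),(260,527),17),("large",(271,276),(251,440),17),("square",(347,250),(241,361),17),("cup",(215,145),None,50),("pink",(57,308),None,72)]:
    print(n,ray(t,*tc(*p),z).round(0), ray(s,*sc(*q),z).round(0) if q else "")
a=[ray(t,*tc(*p),13)[:2].round() for p in [(146,271),(370,195),(400,279),(175,356)]];print("tray",a)
# counter edge front
print(ray(t,*tc(200,372),0),ray(t,*tc(650,245),0))
E
```

```text
tin lid [459.  50.  72.] [457.  60.  72.]
shaker cap [510. -45.  82.] [508. -34.  82.]
shot rim [ 512. -180.   62.] [ 517. -192.   62.]
spice cap [563. 199. 106.] [563. 204. 106.]
tumbler rim [ 638. -102.  101.] [ 642. -109.  101.]
small [404. 343.  17.] [401. 352.  17.]
large [431. 264.  17.] [428. 272.  17.]
square [459. 183.  17.] [457. 192.  17.]
cup [568. 322.  50.] 
pink [394. 479.  72.] 
tray [array([436., 400.]), array([519., 158.]), array([429., 126.]), array([345., 366.])]
[327.89482676 340.73142943   0.        ] [ 467.71088768 -145.10832555    0.        ]
```

>>> send_rows --targets '[{"slide":[0,0,0],"delta_rot":[0,0,0.1745],"jaw":1},{"slide":[0,0,0],"delta_rot":[0,0,0.1745],"jaw":1},{"slide":[0,0,0],"delta_rot":[0,0,0.1745],"jaw":1},{"slide":[0,0,0],"delta_rot":[0,0,0.1745],"jaw":1},{"slide":[0,0,0],"delta_rot":[0,0,0.1745],"jaw":1},{"slide":[-45,29,-5],"delta_rot":[0,0,0],"jaw":1},{"slide":[-45,29,-5],"delta_rot":[0,0,0],"jaw":1},{"slide":[-45,29,-5],"delta_rot":[0,0,0],"jaw":1}]'

```text
time: 1.15
eef_pos: [306.4, 366.3, 246.2]
ee_rot: [1.823, 2.558, -0.001]
ft_force: [0.5, 0.6, 0.4]
gripper_width: 85.2
```

>>> send_rows --targets '[{"slide":[-44,17,0],"delta_rot":[0,0,0],"jaw":1},{"slide":[-44,17,0],"delta_rot":[0,0,0],"jaw":1},{"slide":[-44,17,0],"delta_rot":[0,0,0],"jaw":1},{"slide":[-44,17,0],"delta_rot":[0,0,0],"jaw":1},{"slide":[-44,17,0],"delta_rot":[0,0,0],"jaw":1},{"slide":[0,0,0],"delta_rot":[0,0,0],"jaw":1},{"slide":[0,0,0],"delta_rot":[0,0,0],"jaw":1},{"slide":[0,0,0],"delta_rot":[0,0,0],"jaw":1}]'

```text
time: 2.15
eef_pos: [456.7, 187.9, 246.2]
ee_rot: [-1.822, -2.559, 0.0]
ft_force: [2.0, -0.1, 0.1]
gripper_width: 85.2
```

```bash
cat > snap.py <<'E'
from bench import bot, eyes
import sys,cv2,pickle
n=sys.argv[1]
for cam in sys.argv[2:]:
    o=bot.get_obs(); c=eyes.camera(cam); pickle.dump((c,o),open(f"{cam}{n}.pkl","wb"))
    cv2.imwrite(f"pics/{cam}{n}.png",c["pixels"][:,:,::-1])
print(o["time"],o["eef_pos"],o["ee_rot"],o["qpos"],o["gripper_width"],o["ft_force"])
E
python3 snap.py 1 wrist
```

```text
2.15 [456.72234092 187.89424714 246.20347686] [-1.82206285e+00 -2.55862004e+00  4.33704986e-04] [3.90121964e-01 2.22840963e-01 2.08146284e-02 1.36927120e+00
 2.77809515e-04 1.62775933e+00] 85.23079438782543 [ 2.00520617 -0.07340116  0.10603586]
```

View pics/wrist1.png

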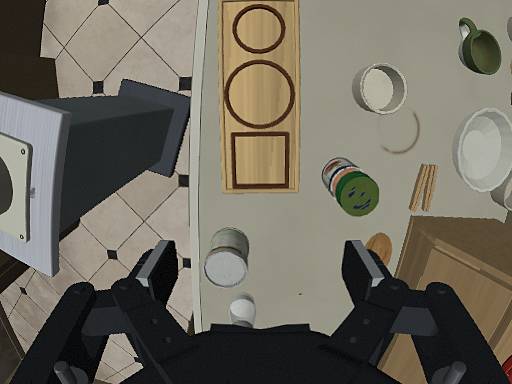

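The wrist view shows all three holders: small (259,28), large (259,94) and square (260,160). The tin's lid is at (227,267), with white/green label on its side. The shaker is at (242,305). Next I'll measure these by contours.

Run:
```python
from h import *
c,o=pickle.load(open("wrist1.pkl","rb")); im=c["pixels"]
hsv=cv2.cvtColor(im,cv2.COLOR_RGB2HSV); v=hsv[...,2]
m=((v<110)).astype(np.uint8); m[:, :222]=0; m[:,298:]=0; m[192:]=0
cs,h=cv2.findContours(m,cv2.RETR_CCOMP,cv2.CHAIN_APPROX_NONE)
for k,q in enumerate(cs):
    if cv2.contourArea(q)>800:
        P=np.array([wray(c,o,*p[0],17)[:2] for p in q],np.float32)
        (cc,wh,a)=cv2.minAreaRect(P); e=cv2.fitEllipse(P)
        print("hole" if h[0][k][3]>=0 else "outer",q[:,0].mean(0).round(),"rect",np.round(cc,1),np.round(wh,1),round(a,1),"ell",np.round(e[0],1),np.round(e[1],1))
big=cv2.resize(im[220:330,190:270],(640,880//2*1)); cv2.imwrite("pics/tin1.png",cv2.resize(im[215:330,190:270],(417,600),interpolation=cv2.INTER_CUBIC)[:,:,::-1])
# tin lid manual
for p,z in [((227,268),72),((242,297),90)]: print(wray(c,o,*p,z).round(1))
```

```text
outer [260. 160.] rect [456.6 185.4] [73.8 73.6] 19.0 ell [456.6 185.3] [85.3 86.9]
hole [260. 159.] rect [456.1 186.1] [65.7 64.3] 19.0 ell [456.3 186. ] [74.5 75.6]
outer [247.  97.] rect [427.5 263. ] [88.7 89.2] 20.7 ell [425.5 262.3] [85.4 96.8]
hole [259.  94.] rect [428.1 265.1] [76.7 77.6] 63.9 ell [428. 265.] [77.1 77.7]
outer [259.  28.] rect [399.7 344.3] [64.8 64.9] 80.4 ell [399.9 344.3] [63.8 65. ]
hole [258.  29.] rect [399.9 344. ] [55.3 54.4] 18.9 ell [400.  343.8] [54.9 55.6]
[458.1  53.6  72. ]
[486.5  29.3  90. ]
```

View pics/tin1.png

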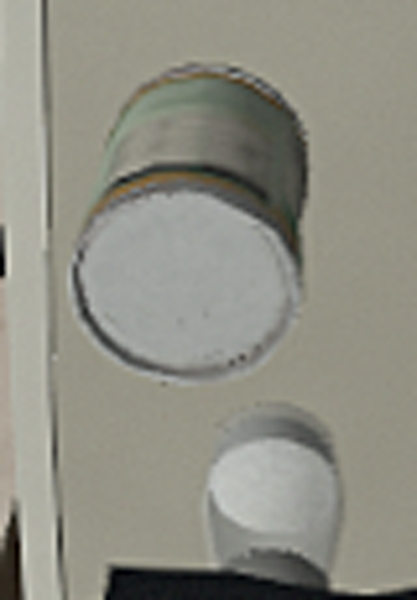

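>>> send_rows --targets '[{"slide":[-43,-14,0],"delta_rot":[0,0,0],"jaw":1},{"slide":[-43,-14,0],"delta_rot":[0,0,0],"jaw":1},{"slide":[-43,-15,0],"delta_rot":[0,0,0],"jaw":1},{"slide":[0,0,45],"delta_rot":[0,0,0],"jaw":1},{"slide":[0,0,45],"delta_rot":[0,0,0],"jaw":1},{"slide":[0,0,0],"delta_rot":[0,0,0],"jaw":1},{"slide":[0,0,0],"delta_rot":[0,0,0],"jaw":1},{"slide":[0,0,0],"delta_rot":[0,0,0],"jaw":1}]'

```text
time: 3.2
eef_pos: [460.5, 51.7, 158.5]
ee_rot: [1.821, 2.556, 0.004]
ft_force: [0.4, -0.0, -0.9]
gripper_width: 85.1
```

```bash
python3 snap.py 2 wrist
```

```text
3.2 [460.48959338  51.71642936 158.47596559] [1.82138571 2.55581256 0.00445634] [ 1.11843907e-01  2.12722030e-01 -2.27372980e-01  1.12643899e+00
 -7.71775421e-06  1.35016765e+00] 85.14152963448282 [ 0.36018909 -0.01397691 -0.93843635]
```

View pics/wrist2.png

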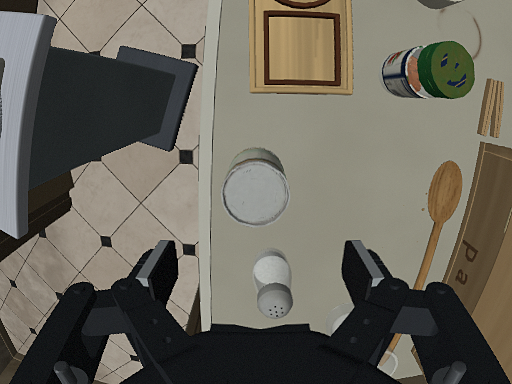

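The tin lid is at about (256,193) and the shaker's cap at (274,300). I'll enlarge this to get the lid and foot edges.

Run:
```python
from h import *
c,o=pickle.load(open("wrist2.pkl","rb")); im=c["pixels"]
a=cv2.resize(im[140:330,210:320],(0,0),fx=4,fy=4,interpolation=cv2.INTER_CUBIC)[:,:,::-1].copy()
hsv=cv2.cvtColor(im,cv2.COLOR_RGB2HSV).astype(int); 
roi=(slice(150,235),slice(215,300))
m=((hsv[...,1]<22)&(hsv[...,2]>120)).astype(np.uint8); mm=np.zeros_like(m); mm[roi]=m[roi]
mm=cv2.morphologyEx(mm,cv2.MORPH_CLOSE,np.ones((5,5)))
cs,_=cv2.findContours(mm,cv2.RETR_EXTERNAL,cv2.CHAIN_APPROX_NONE); q=max(cs,key=cv2.contourArea)
q2=cv2.convexHull(q)
P=np.array([wray(c,o,*p[0],72)[:2] for p in q],np.float32)
print(cv2.fitEllipse(P),cv2.minEnclosingCircle(P),q[:,0].min(0),q[:,0].max(0))
cv2.polylines(a,[((q-[210,140]+.5)*4).astype(int)],True,(0,0,255),1)
cv2.imwrite("pics/tin2.png",cv2.resize(a,(0,0),fx=.78,fy=.78))
```

```text
((455.77178955078125, 50.075050354003906), (55.15262222290039, 60.034000396728516), 36.455535888671875) ((455.2484130859375, 52.13671112060547), 31.768877029418945) [220 153] [290 227]
```

View pics/tin2.png

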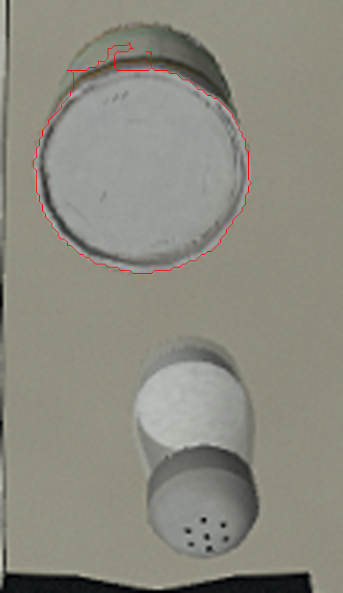

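Run:
```python
from h import *
c,o=pickle.load(open("wrist2.pkl","rb"))
k=lambda x,y:(210+x/3.12-.5,140+y/3.12-.5)
for n,p,z in [("lid",(142,169),72),("l",(36,169),72),("r",(248,169),72),("up",(142,67),72),("dn",(142,271),72),("caphole",(206,536),90),("foot top edge",(187,336),0),("capL",(147,500),70),("capR",(258,500),70),("bodyL",(133,410),10),("bodyR",(252,410),10)]:
    print(n,wray(c,o,*k(*p),z).round(1))
X=wray(c,o,*k(142,169),72)[:2]-o["eef_pos"][:2]; print("tool",X@[-.3256,.9455],X@[.9455,.3256])
```

```text
lid [456.2  50.5  72. ]
l [429.9  41.4  72. ]
r [482.4  59.4  72. ]
up [447.5  76.2  72. ]
dn [465.5  22.8  72. ]
caphole [508.5 -45.7  90. ]
foot top edge [499.4 -28.6   0. ]
capL [492.6 -53.3  70. ]
capR [525.8 -42.5  70. ]
bodyL [489.  -59.8  10. ]
bodyR [531.  -45.8  10. ]
tool 0.23500572955471788 -4.504794410212256
```

>>> send_rows --targets '[{"slide":[0,-4.5,0],"delta_rot":[0,0,0],"jaw":1},{"slide":[0,0,30],"delta_rot":[0,0,0],"jaw":1},{"slide":[0,0,30],"delta_rot":[0,0,0],"jaw":1},{"slide":[0,0,30],"delta_rot":[0,0,0],"jaw":1},{"slide":[0,0,25],"delta_rot":[0,0,0],"jaw":1},{"slide":[0,0,20],"delta_rot":[0,0,0],"jaw":1},{"slide":[0,0,0],"delta_rot":[0,0,0],"jaw":1},{"slide":[0,0,0],"delta_rot":[0,0,0],"jaw":1}]'

```text
time: 4.25
eef_pos: [455.2, 49.6, 22.2]
ee_rot: [1.824, 2.557, 0.001]
ft_force: [0.1, -0.6, 0.3]
gripper_width: 85.5
```

```bash
python3 snap.py 3 wrist
```

```text
4.25 [455.20989503  49.64265362  22.18276547] [1.82397080e+00 2.55668543e+00 1.30523350e-03] [ 1.08641881e-01  3.68329979e-01 -4.26769998e-01  7.74419297e-01
 -2.52266661e-05  1.34798366e+00] 85.5052142136984 [ 0.10902254 -0.57473642  0.26242372]
```

View pics/wrist3.png

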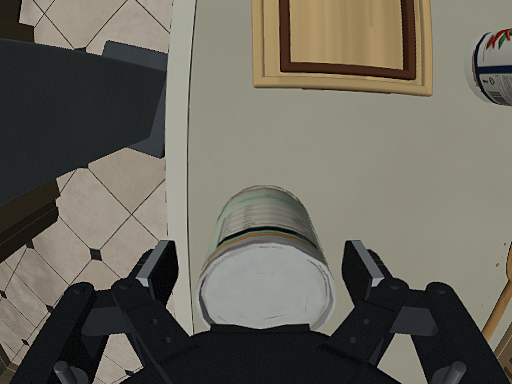

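>>> send_rows --targets '[{"slide":[0,1.5,0],"delta_rot":[0,0,0],"jaw":0.6},{"slide":[0,0,0],"delta_rot":[0,0,0],"jaw":0.4},{"slide":[0,0,0],"delta_rot":[0,0,0],"jaw":-1},{"slide":[0,0,0],"delta_rot":[0,0,0],"jaw":-1},{"slide":[0,0,0],"delta_rot":[0,0,0],"jaw":-1},{"slide":[0,0,0],"delta_rot":[0,0,0],"jaw":-1},{"slide":[0,0,0],"delta_rot":[0,0,0],"jaw":-1},{"slide":[0,0,0],"delta_rot":[0,0,0],"jaw":-1}]' --force 30

```text
time: 5.3
eef_pos: [456.8, 50.2, 22.1]
ee_rot: [1.824, 2.556, 0.002]
ft_force: [-0.6, 0.3, 6.1]
gripper_width: 56.8
```

```bash
python3 snap.py 4 wrist
```

```text
5.3 [456.76010923  50.23031275  22.11295229] [1.82370637e+00 2.55649263e+00 1.92302617e-03] [ 1.09490766e-01  3.70653762e-01 -4.23217872e-01  7.75154137e-01
  6.05501896e-05  1.34876683e+00] 56.805488331695976 [-0.5591537   0.34457462  6.12431867]
```

View pics/wrist4.png

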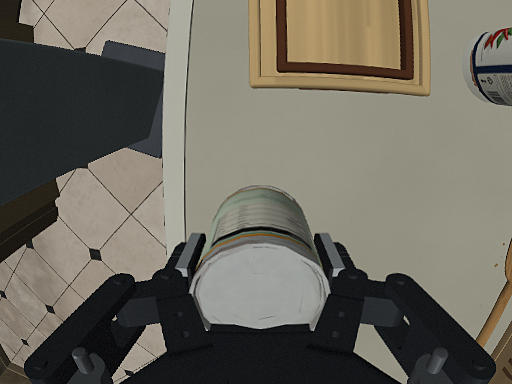

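>>> send_rows --targets '[{"slide":[0,0,-20],"delta_rot":[0,0,0],"jaw":-1},{"slide":[0,0,-40],"delta_rot":[0,0,0],"jaw":-1},{"slide":[42.5,8.5,0],"delta_rot":[0,0,0],"jaw":-1},{"slide":[42.5,8.5,0],"delta_rot":[0,0,0],"jaw":-1},{"slide":[42.5,8.5,0],"delta_rot":[0,0,0],"jaw":-1},{"slide":[42.5,8.5,0],"delta_rot":[0,0,0],"jaw":-1},{"slide":[42.5,8.5,0],"delta_rot":[0,0,0],"jaw":-1},{"slide":[0,0,0],"delta_rot":[0,0,0],"jaw":-1}]'

```text
time: 6.35
eef_pos: [426.4, 267.3, 80.9]
ee_rot: [-1.818, -2.561, -0.0]
ft_force: [0.3, -0.5, -2.5]
gripper_width: 57.0
```

```bash
python3 snap.py 5 wrist
```

```text
6.35 [426.35761342 267.34537038  80.87081346] [-1.81833654e+00 -2.56145255e+00 -3.44499610e-04] [ 5.59821158e-01  3.65792142e-01 -2.37858832e-01  9.67078155e-01
  4.10059054e-04  1.79447992e+00] 57.01371508488374 [ 0.34768495 -0.54693855 -2.52542849]
```

View pics/wrist5.png

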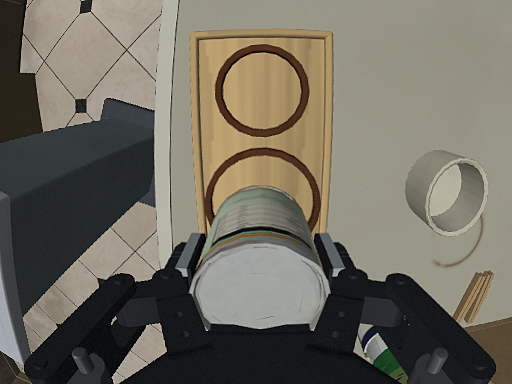

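Run:
```python
from h import *
c,o=pickle.load(open("wrist5.pkl","rb")); im=c["pixels"]
v=cv2.cvtColor(im,cv2.COLOR_RGB2HSV)[...,2]
m=(v<110).astype(np.uint8); m[:,:206]=0;m[:,318:]=0;m[180:]=0
cs,h=cv2.findContours(m,cv2.RETR_CCOMP,cv2.CHAIN_APPROX_NONE)
for k,q in enumerate(cs):
    if cv2.contourArea(q)>1500:
        P=np.array([wray(c,o,*p[0],17)[:2] for p in q],np.float32); print(h[0][k][3],q[:,0].mean(0),[np.round(x,1) for x in cv2.fitEllipse(P)])
# top outer edge of large collar at col 263: expected row vs
d=np.array([-.3256,.9455]);e=np.array([.9455,.3256])
for C in [(428,265)]:
  for off in (44,39): print(wproj(c,o,[*(np.array(C)+off*d),17]).round(1), wproj(c,o,[*(np.array(C)+off*e),17]).round(1), wproj(c,o,[*(np.array(C)-off*e),17]).round(1))
print(m[140:165,263], np.where(m[140:170,263])[0]+140, [np.where(np.diff((v[r]<110).astype(int)))[0] for r in (185,195)])
```

```text
-1 [261.57518797  90.32706767] [array([399.7, 345.2]), array([64.2, 64.4]), np.float64(7.2)]
1 [261.40723982  90.33484163] [array([399.7, 345. ]), array([54.3, 54.4]), np.float64(68.0)]
[262.5 148.5] [320.4 207.1] [203.7 206.8]
[262.4 155.5] [313.9 207.1] [210.2 206.8]
[0 0 0 0 0 0 0 0 1 1 1 1 1 1 1 1 0 0 0 0 0 0 0 0 0] [148 149 150 151 152 153 154 155] [array([154, 169, 170, 201, 203, 207, 214, 309, 316, 472, 474, 475, 483]), array([154, 169, 170, 202, 203, 205, 212, 232, 233, 262, 267, 268, 285,
       287, 289, 312, 319, 405, 409])]
```

>>> send_rows --targets '[{"slide":[-2.7,0.8,0],"delta_rot":[0,0,0],"jaw":-1},{"slide":[0,0,20],"delta_rot":[0,0,0],"jaw":-1},{"slide":[0,0,15],"delta_rot":[0,0,0],"jaw":-1},{"slide":[0,0,10],"delta_rot":[0,0,0],"jaw":-1},{"slide":[0,0,3],"delta_rot":[0,0,0],"jaw":-1},{"slide":[0,0,2],"delta_rot":[0,0,0],"jaw":-1},{"slide":[0,0,0],"delta_rot":[0,0,0],"jaw":-1},{"slide":[0,0,0],"delta_rot":[0,0,0],"jaw":-1}]'

```text
time: 7.4
eef_pos: [429.0, 262.9, 31.7]
ee_rot: [1.824, 2.557, 0.001]
ft_force: [-0.1, -0.6, -1.6]
gripper_width: 56.6
```

```bash
python3 snap.py 6 wrist
```

```text
7.4 [428.96151808 262.86035972  31.7470349 ] [1.82402850e+00 2.55734064e+00 1.37929776e-03] [ 5.49782561e-01  4.26537815e-01 -2.97095163e-01  8.46197530e-01
 -2.77175407e-05  1.78891197e+00] 56.64130990230353 [-0.07548822 -0.59505498 -1.61084584]
```

View pics/wrist6.png

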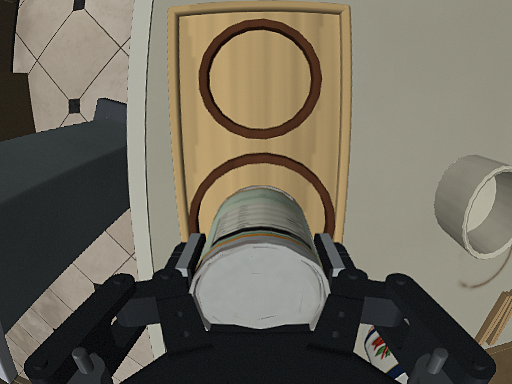

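>>> send_rows --targets '[{"slide":[2,0,0],"delta_rot":[0,0,0],"jaw":-1},{"slide":[0,0,1],"delta_rot":[0,0,0],"jaw":-1},{"slide":[0,0,0.5],"delta_rot":[0,0,0],"jaw":-1},{"slide":[0,0,0],"delta_rot":[0,0,0],"jaw":-1},{"slide":[0,0,0],"delta_rot":[0,0,0],"jaw":0.5},{"slide":[0,0,0],"delta_rot":[0,0,0],"jaw":0.7},{"slide":[0,0,0],"delta_rot":[0,0,0],"jaw":1},{"slide":[0,0,0],"delta_rot":[0,0,0],"jaw":1}]'

```text
time: 8.45
eef_pos: [428.0, 264.4, 29.7]
ee_rot: [-1.825, -2.557, 0.0]
ft_force: [0.7, -0.1, -1.1]
gripper_width: 85.4
```

```bash
python3 snap.py 7 wrist
```

```text
8.45 [427.98652241 264.43001056  29.72342117] [-1.82453006e+00 -2.55744737e+00  1.38621187e-04] [ 5.53445425e-01  4.29977022e-01 -2.98080902e-01  8.42829468e-01
 -1.10811086e-05  1.79279535e+00] 85.38961603157011 [ 0.73468381 -0.06428705 -1.06717108]
```

View pics/wrist7.png

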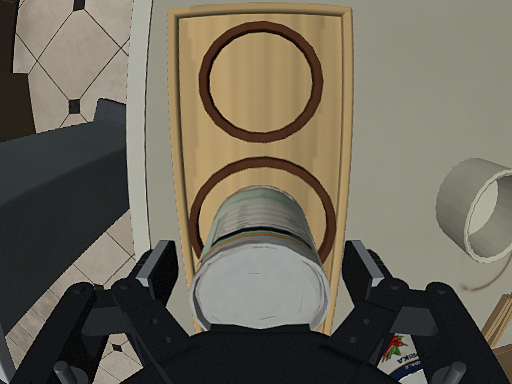

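The tin is released and upright inside the large collar. Next I lift clear and go to the shaker.

>>> send_rows --targets '[{"slide":[0,0,-25],"delta_rot":[0,0,0],"jaw":1},{"slide":[0,0,-50],"delta_rot":[0,0,0],"jaw":1},{"slide":[0,0,-55],"delta_rot":[0,0,0],"jaw":1},{"slide":[-50,-4,0],"delta_rot":[0,0,0],"jaw":1},{"slide":[-50,-4,0],"delta_rot":[0,0,0],"jaw":1},{"slide":[-50,-4,0],"delta_rot":[0,0,0],"jaw":1},{"slide":[-50,-4,0],"delta_rot":[0,0,0],"jaw":1},{"slide":[-50,-4,0],"delta_rot":[0,0,0],"jaw":1}]'

```text
time: 9.5
eef_pos: [490.7, 20.0, 159.9]
ee_rot: [1.824, 2.557, 0.001]
ft_force: [1.8, 0.2, -0.6]
gripper_width: 86.0
```

>>> send_rows --targets '[{"slide":[-40,-3,0],"delta_rot":[0,0,0],"jaw":1},{"slide":[-30,-3,0],"delta_rot":[0,0,0],"jaw":1},{"slide":[0,0,0],"delta_rot":[0,0,0],"jaw":1},{"slide":[0,0,0],"delta_rot":[0,0,0],"jaw":1},{"slide":[0,0,0],"delta_rot":[0,0,0],"jaw":1},{"slide":[0,0,0],"delta_rot":[0,0,0],"jaw":1},{"slide":[0,0,0],"delta_rot":[0,0,0],"jaw":1},{"slide":[0,0,0],"delta_rot":[0,0,0],"jaw":1}]'

```text
time: 10.5
eef_pos: [507.5, -46.3, 159.8]
ee_rot: [1.824, 2.558, 0.0]
ft_force: [1.3, -0.1, 1.0]
gripper_width: 85.6
```

```bash
python3 snap.py 8 wrist
```

```text
10.5 [507.53355819 -46.28477844 159.83779991] [1.82372716e+00 2.55801876e+00 5.29756410e-06] [-9.09378574e-02  3.02089461e-01 -1.03070197e-01  1.16561247e+00
 -1.02221539e-05  1.14778470e+00] 85.60201948864712 [ 1.328909   -0.11322697  0.98202157]
```

View pics/wrist8.png

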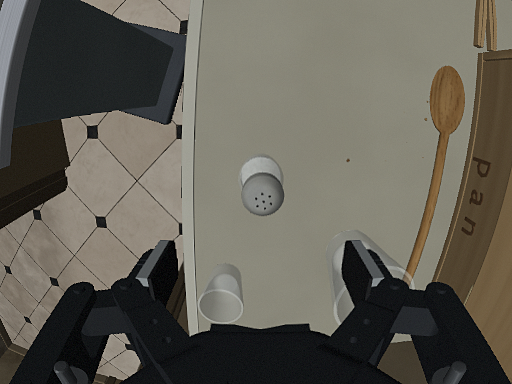

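The shaker's cap (dull grey, pierced) is at (263,194). The shot glass is at (222,300) and the tumbler at (370,280); the tumbler stays where it is.

Run:
```python
from h import *
c,o=pickle.load(open("wrist8.pkl","rb")); im=c["pixels"]
a=cv2.resize(im[140:330,190:300],(0,0),fx=3,fy=3,interpolation=cv2.INTER_CUBIC)[:,:,::-1]; cv2.imwrite("pics/sh8.png",a)
d=np.array([-.3256,.9455]);e=np.array([.9455,.3256])
for n,p,z in [("holes",(263.5,200.5),89),("foot far",(262,155),0),("bodyL",(241,175),30),("bodyR",(283,175),30)]:
    X=wray(c,o,*p,z)[:2]; r=X-o["eef_pos"][:2]; print(n,X.round(1),"tool",(r@d).round(1),(r@e).round(1))
X=wray(c,o,222,302,62)[:2]; print("shot rim",X)
```

```text
holes [509.3 -45.7] tool -0.0 1.9
foot far [502.8 -28.8] tool 18.1 1.2
bodyL [488.2 -48.1] tool 4.6 -18.9
bodyR [525.9 -35.1] tool 4.6 21.0
shot rim [ 509.15488167 -173.60444168]
```

View pics/sh8.png

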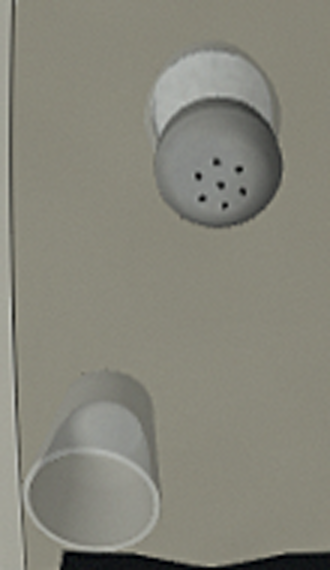

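>>> send_rows --targets '[{"slide":[-1,1.5,0],"delta_rot":[0,0,0],"jaw":1},{"slide":[0,0,25],"delta_rot":[0,0,0],"jaw":1},{"slide":[0,0,30],"delta_rot":[0,0,0],"jaw":1},{"slide":[0,0,30],"delta_rot":[0,0,0],"jaw":1},{"slide":[0,0,25],"delta_rot":[0,0,0],"jaw":1},{"slide":[0,0,22],"delta_rot":[0,0,0],"jaw":1},{"slide":[0,0,0],"delta_rot":[0,0,0],"jaw":1},{"slide":[0,0,0],"delta_rot":[0,0,0],"jaw":1}]'

```text
time: 11.55
eef_pos: [510.0, -47.2, 28.5]
ee_rot: [1.824, 2.557, 0.001]
ft_force: [0.4, -0.2, 0.3]
gripper_width: 85.3
```

```bash
python3 snap.py 9 wrist
```

```text
11.55 [509.95216499 -47.15873525  28.50897447] [1.82413039e+00 2.55666963e+00 7.91492123e-04] [-9.22070390e-02  4.45387472e-01 -2.75942189e-01  8.48443762e-01
 -1.26023006e-05  1.14722332e+00] 85.26791806210356 [ 0.44200068 -0.21468409  0.33163861]
```

View pics/wrist9.png

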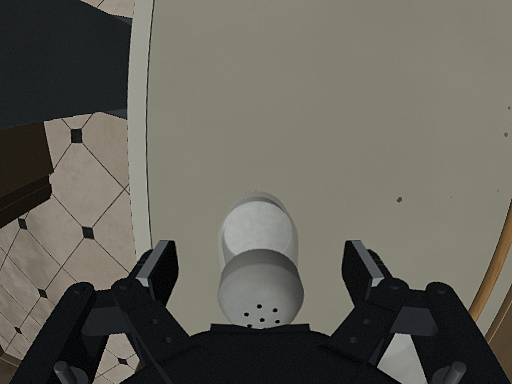

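>>> send_rows --targets '[{"slide":[0,0,0],"delta_rot":[0,0,0],"jaw":0.4},{"slide":[0,0,0],"delta_rot":[0,0,0],"jaw":0.1},{"slide":[0,0,0],"delta_rot":[0,0,0],"jaw":-1},{"slide":[0,0,0],"delta_rot":[0,0,0],"jaw":-1},{"slide":[0,0,0],"delta_rot":[0,0,0],"jaw":-1},{"slide":[0,0,0],"delta_rot":[0,0,0],"jaw":-1},{"slide":[0,0,0],"delta_rot":[0,0,0],"jaw":-1},{"slide":[0,0,0],"delta_rot":[0,0,0],"jaw":-1}]' --force 25

```text
time: 12.6
eef_pos: [509.7, -47.1, 28.6]
ee_rot: [1.824, 2.557, 0.001]
ft_force: [-1.1, 0.6, 6.0]
gripper_width: 40.5
```

```bash
python3 snap.py 10 wrist
```

```text
12.6 [509.68512125 -47.07197348  28.58489438] [1.82397977e+00 2.55670783e+00 8.81982918e-04] [-9.20989591e-02  4.44795924e-01 -2.76700027e-01  8.48199763e-01
  8.76047678e-06  1.14723920e+00] 40.47947302526339 [-1.05319791  0.59710603  6.04781222]
```

View pics/wrist10.png

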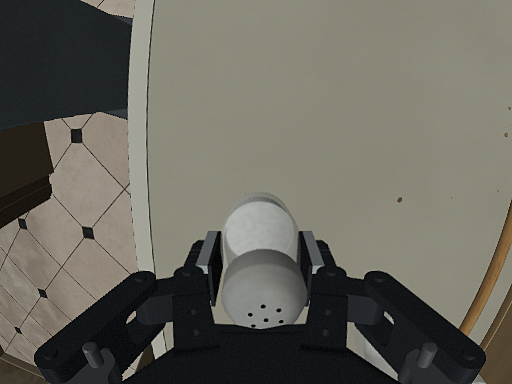

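>>> send_rows --targets '[{"slide":[0,0,-20],"delta_rot":[0,0,0],"jaw":-1},{"slide":[0,0,-40],"delta_rot":[0,0,0],"jaw":-1},{"slide":[40,5,0],"delta_rot":[0,0,0],"jaw":-1},{"slide":[50,5,0],"delta_rot":[0,0,0],"jaw":-1},{"slide":[50,5,0],"delta_rot":[0,0,0],"jaw":-1},{"slide":[50,5,0],"delta_rot":[0,0,0],"jaw":-1},{"slide":[47,5,0],"delta_rot":[0,0,0],"jaw":-1},{"slide":[0,0,0],"delta_rot":[0,0,0],"jaw":-1}]'

```text
time: 13.65
eef_pos: [454.9, 188.0, 87.6]
ee_rot: [-1.817, -2.562, -0.0]
ft_force: [-0.2, -0.5, -1.1]
gripper_width: 40.3
```

```bash
python3 snap.py 11 wrist
```

```text
13.65 [454.86366128 187.99544223  87.5660482 ] [-1.81710422e+00 -2.56217335e+00 -3.98779514e-04] [ 3.91586667e-01  3.38978944e-01 -2.58166855e-01  9.73690661e-01
  5.39917161e-04  1.62533993e+00] 40.303733313624946 [-0.19605948 -0.51234644 -1.10376307]
```

View pics/wrist11.png

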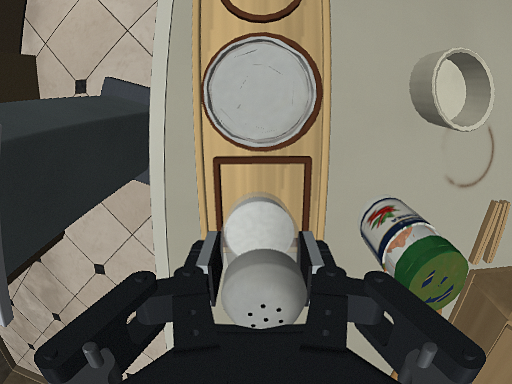

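>>> send_rows --targets '[{"slide":[0.5,0,0],"delta_rot":[0,0,0],"jaw":-1},{"slide":[0,0,20],"delta_rot":[0,0,0],"jaw":-1},{"slide":[0,0,15],"delta_rot":[0,0,0],"jaw":-1},{"slide":[0,0,10],"delta_rot":[0,0,0],"jaw":-1},{"slide":[0,0,4],"delta_rot":[0,0,0],"jaw":-1},{"slide":[0,0,2],"delta_rot":[0,0,0],"jaw":-1},{"slide":[0,0,0],"delta_rot":[0,0,0],"jaw":-1},{"slide":[0,0,0],"delta_rot":[0,0,0],"jaw":-1}]'

```text
time: 14.7
eef_pos: [455.9, 185.9, 37.2]
ee_rot: [1.824, 2.557, 0.001]
ft_force: [-0.3, 0.4, -0.3]
gripper_width: 39.9
```

```bash
python3 snap.py 12 wrist
```

```text
14.7 [455.92661339 185.8666506   37.20001802] [1.82406273e+00 2.55729130e+00 1.11773257e-03] [ 3.87085066e-01  4.01850699e-01 -3.19935085e-01  8.48182812e-01
  2.27967926e-05  1.62625048e+00] 39.86766730644908 [-0.2968687   0.40071028 -0.30168241]
```

View pics/wrist12.png

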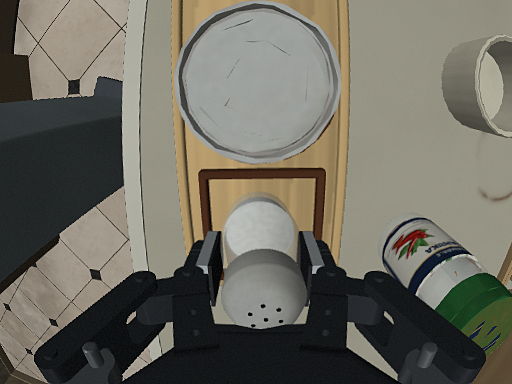

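>>> send_rows --targets '[{"slide":[0,0,0.8],"delta_rot":[0,0,0],"jaw":-1},{"slide":[0,0,0],"delta_rot":[0,0,0],"jaw":-1},{"slide":[0,0,0],"delta_rot":[0,0,0],"jaw":0.2},{"slide":[0,0,0],"delta_rot":[0,0,0],"jaw":0.5},{"slide":[0,0,0],"delta_rot":[0,0,0],"jaw":0.6},{"slide":[0,0,0],"delta_rot":[0,0,0],"jaw":0.6},{"slide":[0,0,-10],"delta_rot":[0,0,0],"jaw":0.6},{"slide":[0,0,-40],"delta_rot":[0,0,0],"jaw":0.6}]'

```text
time: 15.75
eef_pos: [453.7, 184.9, 85.0]
ee_rot: [-1.823, -2.555, 0.007]
ft_force: [0.3, 0.2, 0.6]
gripper_width: 68.7
```

```bash
python3 snap.py 13 wrist
```

```text
15.75 [453.65348868 184.8633847   84.96910035] [-1.82273733 -2.5550814   0.00738186] [ 3.86950733e-01  3.41835395e-01 -2.61823230e-01  9.72708027e-01
  5.83513365e-06  1.62624627e+00] 68.66199527840493 [0.33967061 0.22783215 0.61780283]
```

View pics/wrist13.png

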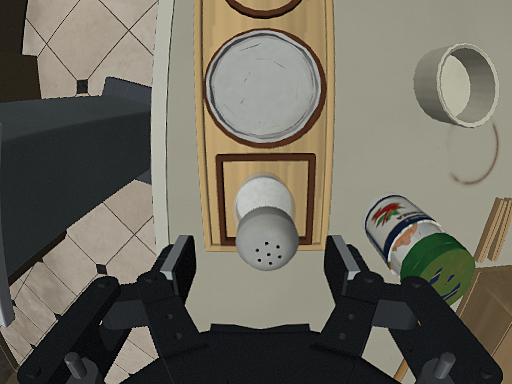

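>>> send_rows --targets '[{"slide":[0,0,-40],"delta_rot":[0,0,0],"jaw":0.8},{"slide":[0,0,-40],"delta_rot":[0,0,0],"jaw":1},{"slide":[-50,-9,0],"delta_rot":[0,0,0],"jaw":1},{"slide":[-50,-9,0],"delta_rot":[0,0,0],"jaw":1},{"slide":[-50,-9,0],"delta_rot":[0,0,0],"jaw":1},{"slide":[-50,-9,0],"delta_rot":[0,0,0],"jaw":1},{"slide":[-50,-9,0],"delta_rot":[0,0,0],"jaw":1},{"slide":[-50,-9,0],"delta_rot":[0,0,0],"jaw":1}]'

```text
time: 16.8
eef_pos: [502.6, -117.3, 166.9]
ee_rot: [1.824, 2.556, 0.001]
ft_force: [0.5, 0.4, 0.6]
gripper_width: 85.6
```

>>> send_rows --targets '[{"slide":[-40,-8,0],"delta_rot":[0,0,0],"jaw":1},{"slide":[-20,-5,0],"delta_rot":[0,0,0],"jaw":1},{"slide":[0,0,0],"delta_rot":[0,0,0],"jaw":1},{"slide":[0,0,0],"delta_rot":[0,0,0],"jaw":1},{"slide":[0,0,0],"delta_rot":[0,0,0],"jaw":1},{"slide":[0,0,0],"delta_rot":[0,0,0],"jaw":1},{"slide":[0,0,0],"delta_rot":[0,0,0],"jaw":1},{"slide":[0,0,0],"delta_rot":[0,0,0],"jaw":1}]'

```text
time: 17.8
eef_pos: [509.5, -176.3, 166.1]
ee_rot: [1.824, 2.558, 0.0]
ft_force: [-0.8, 0.4, 0.6]
gripper_width: 85.7
```

```bash
python3 snap.py 14 wrist
python3 - <<'E'
import cv2
im=cv2.imread("pics/wrist14.png")
cv2.imwrite("pics/wrist14c.png",cv2.resize(im[130:280,190:340],(600,600),interpolation=cv2.INTER_CUBIC))
E
```

```text
17.8 [ 509.49878598 -176.29041061  166.05035904] [1.82388385e+00 2.55785107e+00 5.66465796e-05] [-3.33121713e-01  3.53445337e-01 -1.24224486e-02  1.20484965e+00
  1.43685865e-05  9.05744036e-01] 85.70635416511085 [-0.82063236  0.41417794  0.57177686]
```

View pics/wrist14.png

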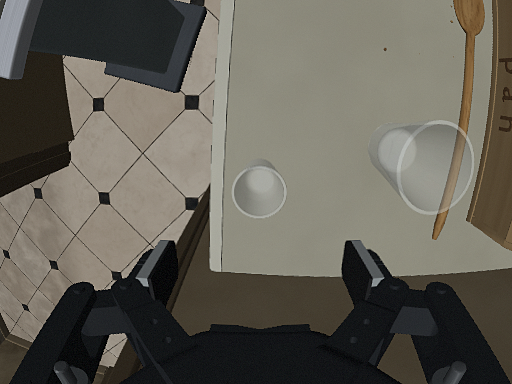

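View pics/wrist14c.png

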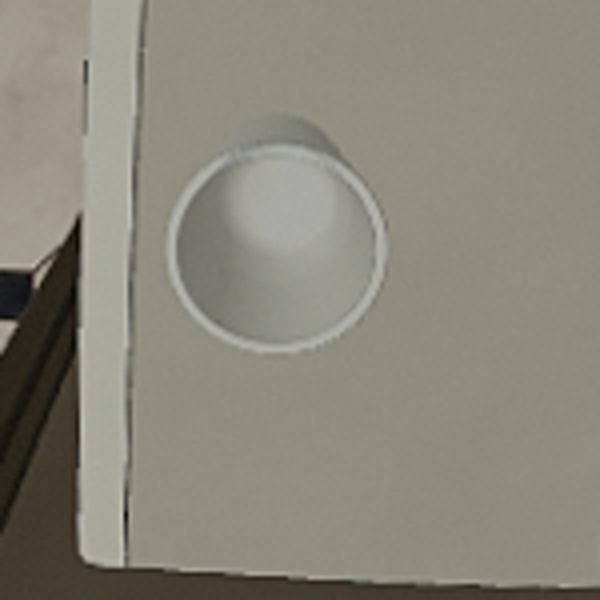

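Run:
```python
from h import *
c,o=pickle.load(open("wrist14.pkl","rb"))
d=np.array([-.3256,.9455]);e=np.array([.9455,.3256])
k=lambda x,y:(190+x/4-.4,130+y/4-.4)
for n,p,z in [("c",(277.5,247.5),62),("l",(168,247),62),("r",(387,247),62),("u",(277,141),62),("d",(277,354),62),("inner foot",(284,192),4),("footfar",(284,113),0)]:
    X=wray(c,o,*k(*p),z)[:2]; r=X-o["eef_pos"][:2]; print(n,X.round(1),"tool",(r@d).round(1),(r@e).round(1))
```

```text
c [ 509.  -180.2] tool -3.5 -1.7
l [ 486.3 -187.8] tool -3.4 -25.7
r [ 531.6 -172.3] tool -3.4 22.2
u [ 501.2 -157.7] tool 20.3 -1.8
d [ 517.1 -204.1] tool -28.7 -1.9
inner foot [ 511.5 -182.8] tool -6.8 -0.2
footfar [ 504.8 -163.3] tool 13.8 -0.2
```

>>> send_rows --targets '[{"slide":[-4.5,-1,0],"delta_rot":[0,0,0],"jaw":1},{"slide":[0,0,35],"delta_rot":[0,0,0],"jaw":1},{"slide":[0,0,35],"delta_rot":[0,0,0],"jaw":1},{"slide":[0,0,30],"delta_rot":[0,0,0],"jaw":1},{"slide":[0,0,25],"delta_rot":[0,0,0],"jaw":1},{"slide":[0,0,20],"delta_rot":[0,0,0],"jaw":1},{"slide":[0,0,0],"delta_rot":[0,0,0],"jaw":1},{"slide":[0,0,0],"delta_rot":[0,0,0],"jaw":1}]'

```text
time: 18.85
eef_pos: [510.6, -181.6, 21.7]
ee_rot: [1.824, 2.556, 0.0]
ft_force: [0.4, 0.4, -0.5]
gripper_width: 85.3
```

```bash
python3 snap.py 15 wrist
```

```text
18.85 [ 510.59209593 -181.55305869   21.72220646] [1.82413143e+00 2.55638354e+00 4.38553012e-04] [-3.41609267e-01  5.01930945e-01 -1.99725268e-01  8.67984022e-01
 -3.96805645e-05  8.97927433e-01] 85.33139541096077 [ 0.38205672  0.41195547 -0.49029028]
```

View pics/wrist15.png

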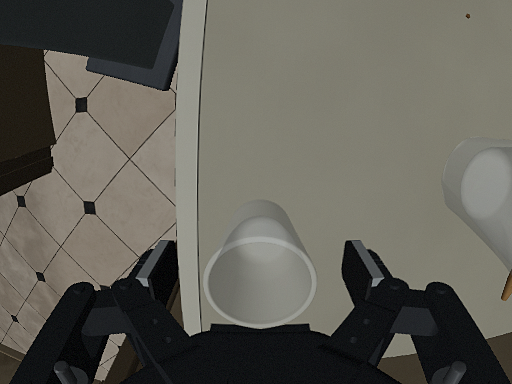

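Centred. Closing gently.

>>> send_rows --targets '[{"slide":[0,0,0],"delta_rot":[0,0,0],"jaw":0.5},{"slide":[0,0,0],"delta_rot":[0,0,0],"jaw":0.2},{"slide":[0,0,0],"delta_rot":[0,0,0],"jaw":-1},{"slide":[0,0,0],"delta_rot":[0,0,0],"jaw":-1},{"slide":[0,0,0],"delta_rot":[0,0,0],"jaw":-1},{"slide":[0,0,0],"delta_rot":[0,0,0],"jaw":-1},{"slide":[0,0,0],"delta_rot":[0,0,0],"jaw":-1},{"slide":[0,0,0],"delta_rot":[0,0,0],"jaw":-1}]' --force 22

```text
time: 19.9
eef_pos: [510.6, -181.4, 21.8]
ee_rot: [1.824, 2.556, 0.0]
ft_force: [-1.5, 0.3, 5.6]
gripper_width: 46.8
```

```bash
python3 snap.py 16 wrist
```

```text
19.9 [ 510.57775243 -181.411593     21.848254  ] [1.82359079e+00 2.55618599e+00 4.66082311e-04] [-3.41308403e-01  5.01371241e-01 -2.00307941e-01  8.67499694e-01
 -1.53475408e-04  8.98020973e-01] 46.78826690520632 [-1.50632506  0.2856269   5.64735215]
```

View pics/wrist16.png

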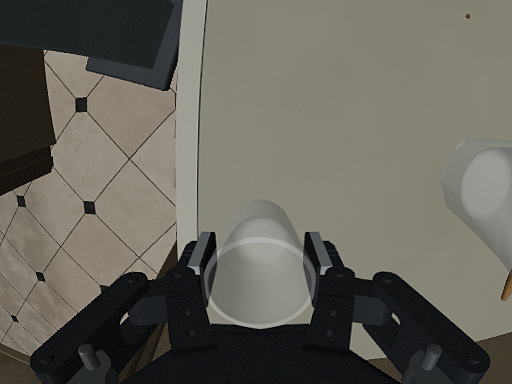

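>>> send_rows --targets '[{"slide":[0,0,-15],"delta_rot":[0,0,0],"jaw":-1},{"slide":[0,0,-35],"delta_rot":[0,0,0],"jaw":-1},{"slide":[0,0,-40],"delta_rot":[0,0,0],"jaw":-1},{"slide":[0,0,-30],"delta_rot":[0,0,0],"jaw":-1},{"slide":[30,4,0],"delta_rot":[0,0,0],"jaw":-1},{"slide":[40,5,0],"delta_rot":[0,0,0],"jaw":-1},{"slide":[20,2,0],"delta_rot":[0,0,0],"jaw":-1},{"slide":[0,0,0],"delta_rot":[0,0,0],"jaw":-1}]'

```text
time: 20.95
eef_pos: [490.8, -91.5, 141.3]
ee_rot: [1.822, 2.559, -0.0]
ft_force: [0.2, -0.3, -0.2]
gripper_width: 46.9
```

```bash
python3 snap.py 17 wrist
```

```text
20.95 [490.81136832 -91.47550881 141.34445893] [ 1.82152439e+00  2.55943340e+00 -4.63837291e-04] [-1.84060321e-01  2.97781178e-01 -1.60673875e-01  1.11232787e+00
 -3.31765360e-04  1.05299750e+00] 46.945958872276556 [ 0.2384464  -0.27374095 -0.23169615]
```

View pics/wrist17.png

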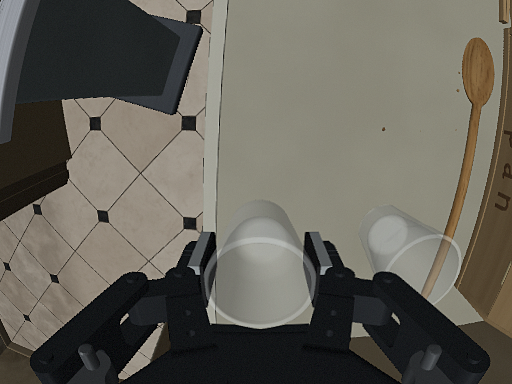

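>>> send_rows --targets '[{"slide":[43,5.6,0],"delta_rot":[0,0,0],"jaw":-1},{"slide":[50,6,0],"delta_rot":[0,0,0],"jaw":-1},{"slide":[50,6,0],"delta_rot":[0,0,0],"jaw":-1},{"slide":[50,6,0],"delta_rot":[0,0,0],"jaw":-1},{"slide":[50,6,0],"delta_rot":[0,0,0],"jaw":-1},{"slide":[50,6,0],"delta_rot":[0,0,0],"jaw":-1},{"slide":[50,6,0],"delta_rot":[0,0,0],"jaw":-1},{"slide":[40,6,0],"delta_rot":[0,0,0],"jaw":-1}]'

```text
time: 22.0
eef_pos: [412.0, 286.5, 141.1]
ee_rot: [1.825, 2.557, 0.001]
ft_force: [0.3, 0.1, -1.3]
gripper_width: 46.8
```

>>> send_rows --targets '[{"slide":[35,5,0],"delta_rot":[0,0,0],"jaw":-1},{"slide":[25,3,0],"delta_rot":[0,0,0],"jaw":-1},{"slide":[0,0,0],"delta_rot":[0,0,0],"jaw":-1},{"slide":[0,0,0],"delta_rot":[0,0,0],"jaw":-1},{"slide":[0,0,0],"delta_rot":[0,0,0],"jaw":-1},{"slide":[0,0,0],"delta_rot":[0,0,0],"jaw":-1},{"slide":[0,0,0],"delta_rot":[0,0,0],"jaw":-1},{"slide":[0,0,0],"delta_rot":[0,0,0],"jaw":-1}]'

```text
time: 23.0
eef_pos: [399.5, 344.4, 141.1]
ee_rot: [1.825, 2.557, 0.0]
ft_force: [0.7, -0.0, 0.1]
gripper_width: 47.1
```

```bash
python3 snap.py 18 wrist
```

```text
23.0 [399.5444202  344.35840016 141.10491019] [1.82480712e+00 2.55721562e+00 1.71644487e-04] [ 7.11363933e-01  3.50226433e-01 -8.57903932e-02  1.13466082e+00
 -2.53348878e-05  1.95094313e+00] 47.0803074219325 [ 0.65669018 -0.03175441  0.14842726]
```

View pics/wrist18.png

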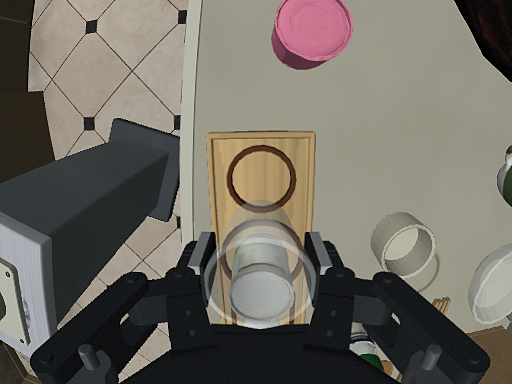

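Run:
```python
from h import *
c,o=pickle.load(open("wrist18.pkl","rb")); im=c["pixels"]
v=cv2.cvtColor(im,cv2.COLOR_RGB2HSV)[...,2]
m=(v<110).astype(np.uint8); m[:,:215]=0;m[:,308:]=0;m[:140]=0;m[199:]=0
q=np.argwhere(m)[:,::-1]
P=np.array([wray(c,o,*p,17)[:2] for p in q],np.float32)
from scipy.optimize import least_squares
print(least_squares(lambda p:np.hypot(P[:,0]-p[0],P[:,1]-p[1])-p[2],[400,344,30]).x)
d=np.array([-.3256,.9455]);e=np.array([.9455,.3256]);E=o["eef_pos"]
k=lambda u,w,z:wproj(c,o,[*(E[:2]+u*d+w*e),E[2]-21.8+z]).round(1)
print("pred foot far",k(19,0,0),"rim far",k(24.5,0,62),"rim near",k(-24.5,0,62),"rim L/R",k(0,-24.5,62),k(0,24.5,62))
cv2.imwrite("pics/sg18.png",cv2.resize(im[140:335,190:335],(446,600),interpolation=cv2.INTER_CUBIC)[:,:,::-1])
```

```text
[398.79902142 346.15996198  29.96062382]
pred foot far [261.3 198.1] rim far [261.9 237.5] rim near [261.7 329.3] rim L/R [204.4 287.5] [319.  287.2]
```

View pics/sg18.png

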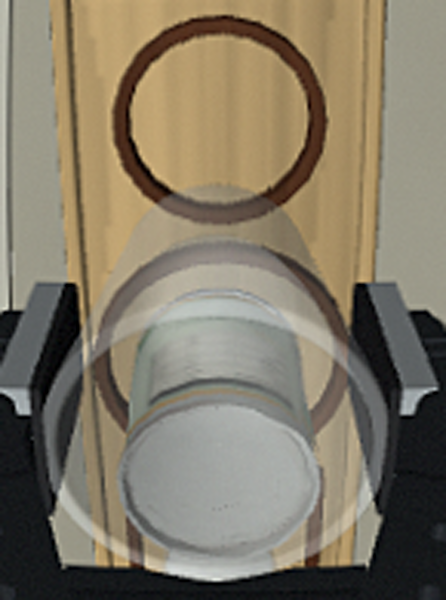

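>>> send_rows --targets '[{"slide":[0.7,0,25],"delta_rot":[0,0,0],"jaw":-1},{"slide":[0,0,30],"delta_rot":[0,0,0],"jaw":-1},{"slide":[0,0,25],"delta_rot":[0,0,0],"jaw":-1},{"slide":[0,0,15],"delta_rot":[0,0,0],"jaw":-1},{"slide":[0,0,10],"delta_rot":[0,0,0],"jaw":-1},{"slide":[0,0,4],"delta_rot":[0,0,0],"jaw":-1},{"slide":[0,0,0],"delta_rot":[0,0,0],"jaw":-1},{"slide":[0,0,0],"delta_rot":[0,0,0],"jaw":-1}]'

```text
time: 24.05
eef_pos: [399.8, 345.6, 32.7]
ee_rot: [1.824, 2.557, 0.002]
ft_force: [-0.2, -0.3, -0.3]
gripper_width: 47.3
```

```bash
python3 snap.py 19 wrist
```

```text
24.05 [399.75022613 345.62620285  32.73438524] [1.82434862e+00 2.55720799e+00 2.27915607e-03] [ 7.12896797e-01  4.65793192e-01 -2.26952703e-01  8.76563739e-01
  2.71258029e-05  1.95224121e+00] 47.33942203805706 [-0.2389787  -0.30018265 -0.29751562]
```

View pics/wrist19.png

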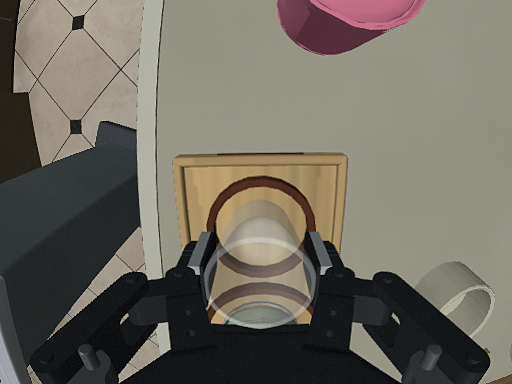

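>>> send_rows --targets '[{"slide":[0,0,1.5],"delta_rot":[0,0,0],"jaw":-1},{"slide":[0,0,1],"delta_rot":[0,0,0],"jaw":-1},{"slide":[0,0,0],"delta_rot":[0,0,0],"jaw":-1},{"slide":[0,0,0],"delta_rot":[0,0,0],"jaw":0.3},{"slide":[0,0,0],"delta_rot":[0,0,0],"jaw":0.6},{"slide":[0,0,0],"delta_rot":[0,0,0],"jaw":0.8},{"slide":[0,0,0],"delta_rot":[0,0,0],"jaw":0.8},{"slide":[0,0,-15],"delta_rot":[0,0,0],"jaw":0.8}]'

```text
time: 25.1
eef_pos: [398.3, 344.4, 43.9]
ee_rot: [-1.824, -2.557, 0.005]
ft_force: [-0.8, -1.2, 0.1]
gripper_width: 76.5
```

>>> send_rows --targets '[{"slide":[0,0,-40],"delta_rot":[0,0,0],"jaw":0.8},{"slide":[0,0,-45],"delta_rot":[0,0,0],"jaw":0.8},{"slide":[0,0,-45],"delta_rot":[0,0,0],"jaw":0.8},{"slide":[0,0,-30],"delta_rot":[0,0,0],"jaw":0.8},{"slide":[-40,0,0],"delta_rot":[0,0,0],"jaw":0.8},{"slide":[-50,0,0],"delta_rot":[0,0,0],"jaw":0.8},{"slide":[-40,0,0],"delta_rot":[0,0,0],"jaw":0.8},{"slide":[0,0,0],"delta_rot":[0,0,0],"jaw":0.8}]'

```text
time: 26.1
eef_pos: [442.3, 220.2, 205.8]
ee_rot: [1.829, 2.553, 0.002]
ft_force: [-0.1, 0.3, 0.2]
gripper_width: 77.2
```

```bash
python3 snap.py 20 wrist top side
python3 - <<'E'
import cv2
im=cv2.imread("pics/side20.png")
cv2.imwrite("pics/side20c.png",cv2.resize(im[115:290,200:320],(411,600),interpolation=cv2.INTER_CUBIC))
E
```

```text
26.2 [441.75118644 222.33387542 205.39940793] [1.82562502e+00 2.55651654e+00 2.21568292e-03] [ 4.65960830e-01  2.41786562e-01 -6.17440603e-02  1.26594965e+00
  5.28279916e-04  1.70622276e+00] 76.71706388117576 [-0.22715023 -0.5275125   0.51059879]
```

View pics/wrist20.png

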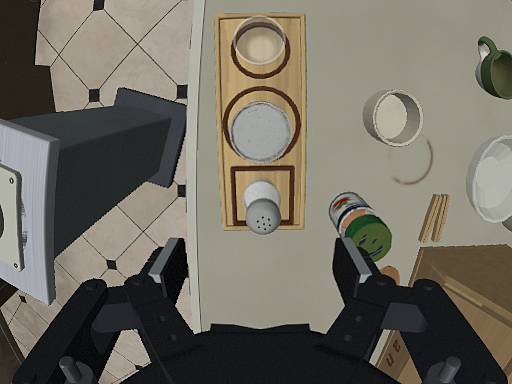

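View pics/side20c.png

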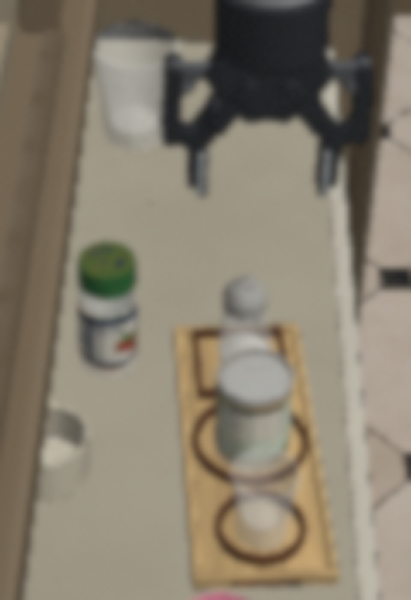

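Run:
```python
from h import *
c,o=pickle.load(open("wrist20.pkl","rb")); im=c["pixels"]
print("lid",wray(c,o,261,132,80)[:2],"rim",wray(c,o,259.5,41,70)[:2],"holes",wray(c,o,264,222,97)[:2])
cv2.imwrite("pics/fin.png",cv2.resize(im[5:240,205:315],(281,600),interpolation=cv2.INTER_CUBIC)[:,:,::-1])
```

```text
lid [427.79082213 263.75593902] rim [399.32954165 343.82986854] holes [456.22150473 188.28607488]
```

View pics/fin.png

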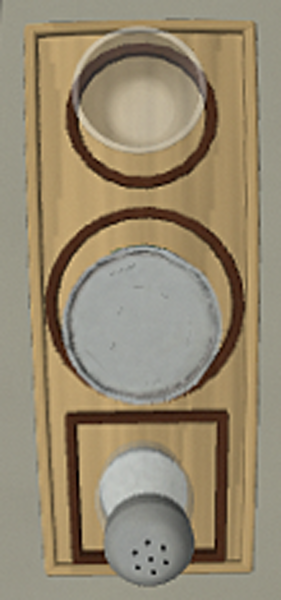

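View pics/top20.png

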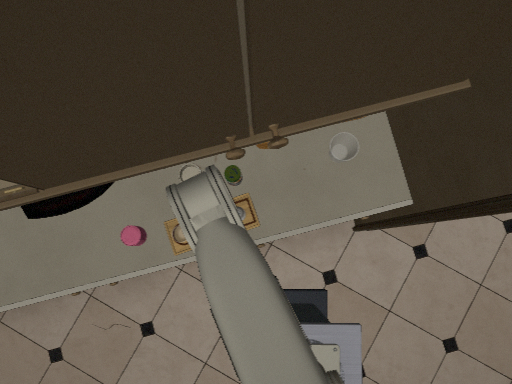

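All three items stand centred in their holders, and the jar at (233,175) and tumbler at (344,147) in the top view have not moved. The robot is clear, so I'm handing in.

```bash
python3 -c "
from bench import bot
print(bot.finish_job())"
```

```text
the job is handed in; nothing more can be done
None
```

The tray is made up and the job is handed in at about 26 s of the 90 s. I placed the food tin in the large round collar, then the salt shaker in the square frame, then the shot glass in the small round collar. Each was set down upright and released, and the arm was then raised clear.

- **Placement:** in the last wrist image the tin's lid is about 1 mm off the centre of its collar, the shot glass rim about 1 mm and the shaker's cap about 2.5 mm. All three stand upright inside their holders.
- **Left alone:** the spice jar, the tumbler and the pink can were still standing in their original places.
- **Disagreement:** my first side- and top-camera estimates differed by 5–12 mm for most items. I worked from close wrist-camera measurements instead, which matched the known sizes of the holders to within 2 mm.
- **Forces:** the wrist force read at the end of each move never passed about 6 N.

No final check failed.

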